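# Take the vial guide plate off its setup stand

### The job

Take out the blue-capped vial that was left in the grey tray, stand it upright on any clear spot of the table or mat, and move the green vial guide plate from the sloping setup stand into the tray. To free the plate, push the lock slide with the orange knob across to its middle stop and push the plate up the slope until it stops against the lock slide, so that the stud heads stand in the wide ends of the keyhole slots; then lift it off by its white rail and set it down flat in the tray, rail up. Do not drop the plate or tip the capped vial over, and leave the two open vials standing where they are.

Things in the scene. Friction and masses are not known exactly. Their poses are not given: they have to be found in the camera images.
- stand: Bare aluminium setup stand, fixed on the table. Its flat deck, 190 mm long (along the slope) and 112 mm wide, rises at 18 degrees towards the stand's +x. Origin on the table top under the middle of the deck, z up, yaw only. The deck surface is 60 mm over the origin, 31 mm over the table at its low end, 89 mm at its high end.
- deck (a point): Frame in the middle of the deck's surface: x straight up the slope, y level across it (left when looking up the slope), z square to the deck. Two headed studs stand at deck (+34, +27) and (-2, -27) mm: shank 8 mm thick, head 15 mm across, 8.3 to 13.3 mm above the deck. Friction keeps the plate from sliding down when let go.
- lock_slide (a joint): Lock slide (m), sliding in a groove across the deck, just above the plate's upper edge. 0: fully to the left (deck y = +30 mm), where it stops the plate from sliding up; 0.030: at its end stop in the middle (deck y = 0), in line with the plate's notch. Grows towards deck -y; starts at 0 to 0.008. About 1.5 N of friction; stays where it is left.
- lock_knob (a point): Centre of the lock slide's orange knob, 16 mm in diameter, 20 mm high, 18 to 38 mm above the deck, at deck x = +73 mm; axes as the deck's. Below it is the steel block: 10 mm along the slope, 16 mm across, 14.5 mm high, with its middle under the knob's.
- plate: Green guide plate, loose, 130 mm (x) x 88 mm (y) x 6 mm, 0.23 to 0.46 kg, with a white rail on it. Origin in the middle of the underside, z up. It starts with its frame on the deck's, hung on the studs: shanks at the narrow upper ends of two keyhole slots (10 mm wide), heads over the slot edges with 2 mm of play. Its centre of mass is within 10 mm of the rail's middle along x.
- plate_wide (a point): Middle of the upper left keyhole's wide end (22 mm hole), at plate (+8, +27, 0) mm; the other is at (-28, -27, 0). The wide ends are 26 mm down the slope from the narrow ends: the heads stand in their middle when the plate's origin is at deck x = +26 mm. There the plate lifts off square to the deck, 3 mm free all round; 14 mm clears the heads.
- plate_notch (a point): Middle of the bottom of the notch in the plate's upper edge, at plate (+41, 0, 0) mm. The notch is 32 mm wide (plate y = -16 to +16 mm) and 24 mm deep. When the lock slide is in the middle and the plate is pushed up, the notch passes round it and its bottom stops against the lock slide with the plate's origin at deck x = +27 mm.
- plate_rail (a point): Middle of the guide plate's white rail, half-way up, at plate (-10, 0, 28) mm; axes as the plate's. The rail is 84 mm long (along plate x, round ends), 14 mm thick, 44 mm high: top 22 mm above this point, green plate 22 mm below. Grip it to lift; its lower end is a good place to push. Stud heads rise 7 mm above the green plate, at least 19 mm from the rail's centre plane.
- tray_floor (a point): Middle of the inner floor of the fixed grey tray, which stands on the black tool mat. Inside 154 mm (its x) x 112 mm (its y); walls 4 mm thick, rims 14 mm above this floor; z up, yaw only. The plate fits in lengthways, either way round, with 12 mm to spare on each side.
- vial_a: Empty vial, 30 mm in diameter, 67 mm high, standing close beside the stand's right side. Origin at the centre of its base. Must stay standing.
- vial_b: Empty vial, 30 mm in diameter, 67 mm high, standing in front of the stand's low end, about 20 mm from it. Origin at the centre of its base. Must stay standing.
- vial_c_mid (a point): Middle, half-way up, of the white vial with the blue cap (cap 31 mm, body 30 mm in diameter, 75 mm high, so the base is 37 mm below this point), which stands loose on the tray's floor at the start; z along the vial, up. It has to stand on the table (z = 0) or on the black mat (3 mm thick), outside the tray.
- turntable (a point): Fixed point on the table top straight under the near left part of the outer edge of the big cream infeed turntable full of vials. The turntable's axis is upright, 0.198 m further in world +x and 0.198 m in world -y; it reaches 0.28 m from that axis all round, from 0.14 m above the table up to about 0.33 m with its vials: keep the gripper clear of it.
Things that resemble listed ones, but are neither listed nor needed, are in the scene too. Leave any pink or turquoise look-alike of the part that bears vial_c_mid alone.

How it is judged:
On the way, in this order (a step that is already met when the one before it is completed fails the run):
1. the lock slide is pushed across to the middle, the plate still hanging low (value of joint lock_slide above 0.024 m and x of plate in the frame of deck below 0.012 m), for 0.1 s.
2. the plate is pushed up the slope, lying on the deck, until the stud heads stand in the wide ends (x of plate in the frame of deck above 0.0225 m and z of plate in the frame of deck between -0.004 and 0.004 m), for 0.1 s.
3. the plate is lifted clear of the stud heads (z of plate in the frame of deck above 0.02 m), for 0.1 s.
At the end, for the whole second after the job is handed in: The plate lies in the tray, let go and at rest: origin within 25 mm of the floor's middle along each tray axis and 4 mm in height, flat within 0.05 rad, rail up. The capped vial stands outside the tray on table or mat, upright within 0.1 rad, its middle 33 to 46 mm above the table top (x of plate in the frame of tray_floor between -0.025 and 0.025 m and y of plate in the frame of tray_floor between -0.025 and 0.025 m and z of plate in the frame of tray_floor between -0.004 and 0.004 m and angle between plate's own z axis and vertical below 0.05 rad and linear speed of plate below 0.02 m/s and contact force between the fingers and plate below 0.3 N and (x of vial_c_mid in the frame of tray_floor above 0.09 m or x of vial_c_mid in the frame of tray_floor below -0.09 m or y of vial_c_mid in the frame of tray_floor above 0.07 m or y of vial_c_mid in the frame of tray_floor below -0.07 m) and height (world z) of vial_c_mid between 0.033 and 0.046 m and angle between vial_c_mid's own z axis and vertical below 0.1 rad); the robot touches nothing.
It fails at once if the plate is let fall (moves faster than 0.6 m/s with the fingers off it) (linear speed of plate above 0.6 m/s and contact force between the fingers and plate below 0.3 N).
It fails at once if the open vial beside the stand is tipped more than 0.35 rad or shifted more than 30 mm (angle between vial_a's own z axis and vertical above 0.35 rad or distance of vial_a from where it was at the start of the episode above 0.03 m).
It fails at once if the open vial in front of the stand is tipped more than 0.35 rad or shifted more than 30 mm (angle between vial_b's own z axis and vertical above 0.35 rad or distance of vial_b from where it was at the start of the episode above 0.03 m).
It fails at once if the capped vial is tipped more than 0.5 rad (angle between vial_c_mid's own z axis and vertical above 0.5 rad).
It also fails if it takes over 67 s, if anything falls off the work surface, if the arm or the gripper's body presses on something with over 40 N, if the wrist force passes 120 N, or if a joint passes its speed limit or range.

### The arm

A 6-joint arm with a two-finger parallel gripper is mounted at the origin on a cart in front of the work surface, level with it; the furniture and walls round the work are solid. World frame = base frame: x ahead of the robot, y to its left, z up, the work surface at z = 0. Lengths are in m, angles in rad, forces in N, time in s.
With the tool pointing down it reaches from about 0.35 to 0.975 m from the base axis. Payload 4.9 kg.
Tool frame: the origin (TCP) lies between the finger pads; the fingertips stand 19 mm ahead of it and the grasp point (between the pads) is the TCP; z points along the fingers, y is the direction in which the jaws open and shut (so a half turn about z gives the same grasp; the last joint's range is limited). The gripper opens to 85 mm and grips with 20 to 120 N. Pads are 22 mm wide; open, the fingers measure 114 mm over their backs; the gripper's body (76 mm by 85 mm) begins 54 mm behind the grasp point. The pads swing forward as they close: fully open they stand 13 mm farther back than shut.
Start: joints at [1.112, 0.053, 1.613, -0, 1.476, -0.119], TCP at [0.208, 0.589, 0.25] pointing down, gripper open.
Joint ranges: [-3.01, 3.01], [-1.01, 2.22], [0.06, 2.58], [-1.02, 4.17], [0.09, 2.62], [-3.14, 3.14]. Speed limits (rad/s): [2.57, 2.57, 3.14, 3.14, 3.14, 3.14].

### API

Orientations are given as a unit quaternion [w, x, y, z].
In Python, from plant import state, grab_frame, calibration, job_done gives the robot as it stands. The module is installed in compiled form; this text tells all that it offers.
- The arm moves only by the tool servo_tool, never from a script. Its argument "deltas" is a list that holds one entry, the list of rows, each a list of 5 numbers: the finger opening in mm, from 0 to 85.4, then the shift along the world's x, y, z in mm, then the turn about the world's z in units of 6 degrees (1.0 is 6 degrees). A call has 1 to 5 rows; each row is the pose to reach, as a shift and turn from the pose commanded when the call began; what a row does not reach only later rows make up. A row lasts 1/8 s, in which the tool goes at most 62.5 mm and 10.7 degrees, less where a joint would pass 70% of its speed; a pose out of reach is approached as far as the arm can. A call with a gripper value outside its range is refused whole. The fingers move at their own pace and stop on an object; the grip force is fixed at half the most. Time passes only in rows, so rows that repeat a pose let the fingers close. It gives the time, the measured TCP pose, the force and the opening at its end, in the units of the state.
- state(): the state, without advancing time (a new reading comes with each control period).
- grab_frame(name): name is "scene" or "top"; returns the picture (400x640x3 uint8, red, green, blue); there is no depth.
- calibration(name): a dict with "intrinsics" (3x3 intrinsics, pixels), "k1" (the pictures are not rectified: a ray, as slopes to the right and down, at radius r is drawn at 1 + k1 r^2 times it, then the intrinsics apply), "world_from_camera" (4x4, takes a point from camera to world coordinates). Camera axes: x right, y down, z forward; pixel columns grow to the right and rows downward; lengths in m; the calibration is good to about 2 mm. A picture is of the moment at which its call begins. calibration takes no time and is no camera call.
- job_done(): hands the job in, once; it reports no verdict.
The state is a dict: "time": time; "joint_pos": joint angles; "joint_vel": joint speeds; "joint_efforts": joint torques, N m; "tool_pos": TCP position; "tool_rot": TCP orientation; "contact_force": force on the tool from outside, world axes, zero at the start; "ft_torque": the same for the moment, N m; "gripper_width": opening from 0.0 (shut) to 1.0 (fully open).
Only numpy, scipy, OpenCV 4.12 (cv2) and the standard library are available. Lean on these libraries where they do the work, as an engineer would, in place of code of your own. Each camera call takes 0.05 s, during which the arm holds its last target.

## Working session

There is one attempt and no reset: what is moved stays moved. The work goes in short steps, Python scripts to look and compute and a tool call to move; the robot and the scene stay as the last step left them, time stands still between calls to the robot, and variables do not carry over. Pictures are saved under pics/ and viewed, and the job is handed in when it is done.

Besides the shell and the picture viewer there is one more tool, called after "Emit:" as a command line: name --argument value ..., lists and objects as JSON in quotes. servo_tool: Moves the arm, as the interface text tells. Its arguments: {"type":"object","properties":{"deltas":{"type":"array","items":{"type":"array","items":{"type":"array","items":{"type":"number"}}}}},"required":["deltas"]}

```bash
ls; mkdir -p pics
python3 - <<'E'
from plant import *
import cv2
print(state())
for n in("scene","top"):
    im=grab_frame(n);cv2.imwrite(f"pics/{n}0.png",im[:,:,::-1]);c=calibration(n);print(n,c)
E
```

```text
pics
{'time': 0.0, 'joint_pos': array([ 1.11198823e+00,  5.33728864e-02,  1.61434587e+00,  1.21347459e-05,
        1.47600376e+00, -1.18992732e-01]), 'joint_vel': array([-0.00080953, -0.00059672, -0.00048902, -0.00016058, -0.00198223,
        0.00117621]), 'joint_efforts': array([ 2.06565608e-03, -3.93680763e+01, -3.70181572e+01, -1.03229474e-04,
        6.96208430e-03, -1.53163404e-05]), 'tool_pos': array([0.20804267, 0.58871564, 0.24902206]), 'tool_rot': array([-3.09187013e-04,  1.69091837e-01,  9.85599724e-01, -1.01907944e-03]), 'contact_force': array([-0.18414499,  0.07905585, -0.25672613]), 'ft_torque': array([ 0.0098644 ,  0.01016303, -0.00077853]), 'gripper_width': 0.9965004025678807}
scene {'intrinsics': array([[364.76454996,   0.        , 320.88011609],
       [  0.        , 364.76454996, 197.81791535],
       [  0.        ,   0.        ,   1.        ]]), 'k1': -0.062316471149438446, 'world_from_camera': array([[ 0.794685  , -0.45796316,  0.39842877,  0.19479905],
       [-0.60696094, -0.60879535,  0.51084894, -0.1630351 ],
       [ 0.00861159, -0.64779469, -0.76176629,  0.73461333],
       [ 0.        ,  0.        ,  0.        ,  1.        ]])}
top {'intrinsics': array([[388.35643706,   0.        , 319.46792337],
       [  0.        , 388.35643706, 205.80016324],
       [  0.        ,   0.        ,   1.        ]]), 'k1': 0.02544169351547468, 'world_from_camera': array([[ 0.00439768, -0.99443227,  0.10528593,  0.47415592],
       [-0.99987227, -0.00599054, -0.0148174 ,  0.28265793],
       [ 0.01536562, -0.10520732, -0.99433159,  0.94468882],
       [ 0.        ,  0.        ,  0.        ,  1.        ]])}
```

View pics/scene0.png

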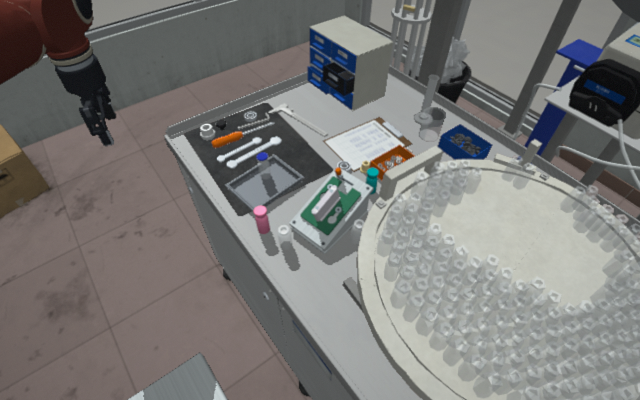

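View pics/top0.png

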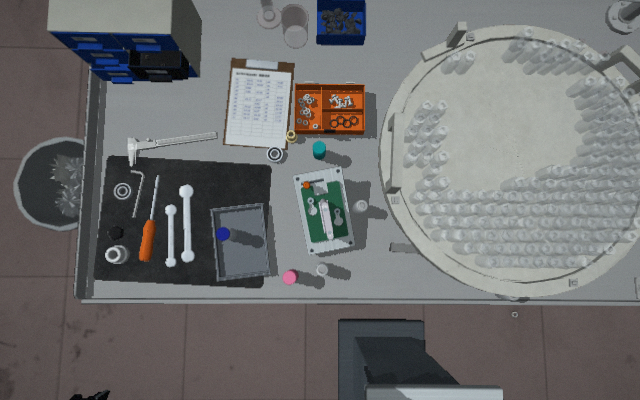

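Run:
```python
import cv2
def crop(n,x0,y0,x1,y1,k,o):
    im=cv2.imread(f"pics/{n}.png")[y0:y1,x0:x1];im=cv2.resize(im,None,fx=k,fy=k,interpolation=cv2.INTER_CUBIC);cv2.imwrite(f"pics/{o}.png",im)
crop("top0",200,135,380,285,4.4,"c1")
crop("scene0",215,130,385,255,4.7,"c2")
```

```text
(no output)
```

View pics/c1.png

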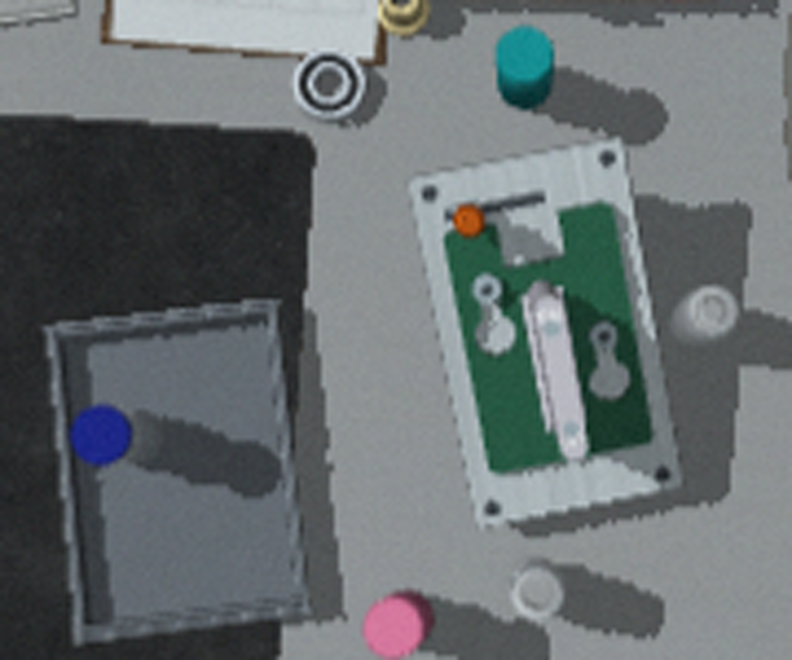

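View pics/c2.png

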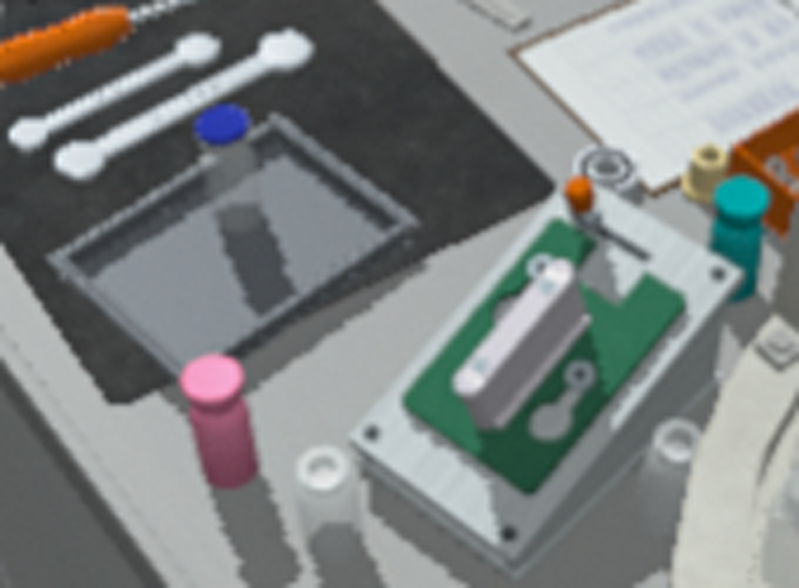

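```bash
cat > h.py <<'E'
import numpy as np, cv2
from scipy.optimize import least_squares
from plant import calibration
C={n:calibration(n) for n in("top","scene")}
def proj(n,P):
    c=C[n];T=np.linalg.inv(c["world_from_camera"]);P=np.atleast_2d(P)
    return cv2.projectPoints(P.astype(float),cv2.Rodrigues(T[:3,:3])[0],T[:3,3],c["intrinsics"],np.array([c["k1"],0,0,0.]))[0][:,0]
def ray(n,p):
    c=C[n];u=cv2.undistortPoints(np.array([[p]],float),c["intrinsics"],np.array([c["k1"],0,0,0.]))[0,0]
    W=c["world_from_camera"];return W[:3,3],W[:3,:3]@np.array([u[0],u[1],1])
def onz(n,p,z):
    o,d=ray(n,p);return o+d*(z-o[2])/d[2]
def unc(p,k,off): return (np.array(p,float)+.5)/k-.5+np.array(off)
def top(p): return unc(p,4.4,(200,135))
def sc(p): return unc(p,4.7,(215,130))
def Rz(a): return np.array([[np.cos(a),-np.sin(a),0],[np.sin(a),np.cos(a),0],[0,0,1]])
s18,c18=np.sin(np.radians(18)),np.cos(np.radians(18))
Rd=np.array([[c18,0,-s18],[0,1,0],[s18,0,c18]])
def tri(a,b):
    f=lambda P:np.r_[proj("top",P)[0]-a,proj("scene",P)[0]-b]
    r=least_squares(f,[.5,.2,.05]);return r.x,r.fun
E
cat > m.py <<'E'
from h import *
D=[(95,56,0),(95,-56,0),(-95,-56,0),(-95,56,0)]
D=np.array(D)/1e3
t=[top(p) for p in[(411,184),(622,140),(680,482),(480,528)]]
s=[sc(p) for p in[(745,272),(513,558),(350,443)]]
def dk(q,P): return (Rz(q[2])@(Rd@np.atleast_2d(P).T)).T+np.array([q[0],q[1],.06])
f=lambda q:np.r_[(proj("top",dk(q,D))-t).ravel(),(proj("scene",dk(q,D[1:]))-s).ravel()]
r=least_squares(f,[.5,.2,0.1],loss="soft_l1");print("stand",r.x,np.degrees(r.x[2]),np.round(r.fun,1))
f2=lambda q:(proj("top",dk(q,D))-t).ravel()
print("top only",least_squares(f2,[.5,.2,0.1]).x); q=r.x
f3=lambda q:(proj("scene",dk(q,D[1:]))-s).ravel()
print("scene only",least_squares(f3,[.5,.2,0.1]).x)
for nm,a in(("knob",(468,220)),):
  for y in(30,26,22): print(y,proj("top",dk(q,np.array([.073,y/1e3,.036])))[0],top(a), proj("scene",dk(q,np.array([.073,y/1e3,.028])))[0],sc((579,195)))
print("rail top",proj("top",dk(q,np.array([[.032-.007+.007,0,.05],[-.052,0,.05]]))), [top(a) for a in((541,293),(571,452))])
T=np.array([(81,60),(81,-60),(-81,-60),(-81,60)])/1e3
tt=[top(p) for p in[(44,327),(280,300),(312,612),(78,643)]]; ss=[sc(p) for p in[(275,115),(418,222),(190,370),(48,258)]]
def tr(q,P): return (Rz(q[2])@np.c_[P,np.zeros(len(P))].T).T+np.array([q[0],q[1],q[3]])
f=lambda q:np.r_[(proj("top",tr(q,T))-tt).ravel(),(proj("scene",tr(q,T))-ss).ravel()]
r=least_squares(f,[.4,.4,.1,.02],loss="soft_l1");print("tray",r.x,np.round(r.fun,1))
print("va",onz("top",top((712,307)),.067),tri(top((712,307)),sc((678,438))))
print("vb",onz("top",top((537,590)),.067),tri(top((537,590)),sc((323,465))))
print("vc",onz("top",top((100,435)),.083),tri(top((100,435)),sc((222,123))))
print("pink",onz("top",top((397,623)),.075))
print("teal",onz("top",top((525,55)),.075),"bearing",onz("top",top((330,83)),.01),"turnt edge",onz("top",(388,150),.14))
print("mat corner",onz("top",(103,157),.003),onz("top",(270,165),.003),onz("top",(95,280),.003),onz("top",(264,287),.003))
print("spanner etc",onz("top",(190,220),.005),onz("top",(187,260),.005))
E
python3 m.py
```

```text
stand [0.55425577 0.25767799 0.20630242] 11.820257817171381 [-0.8 -0.4  0.3 -0.2  1.3  1.6 -0.1  0.8  0.5 -0.7  0.5  0.3 -0.4 -1.4]
top only [0.55524767 0.25801372 0.20619287]
scene only [0.55276832 0.25680855 0.21139105]
30 [306.25325551 185.70687881] [305.97727273 184.61363636] [338.30462189 170.60116205] [337.79787234 171.09574468]
26 [308.07402251 185.34318881] [305.97727273 184.61363636] [339.59862829 171.38550848] [337.79787234 171.09574468]
22 [309.89413226 184.97960369] [305.97727273 184.61363636] [340.8975424  172.17291128] [337.79787234 171.09574468]
rail top [[323.95068267 202.50172569]
 [330.99000724 239.36849454]] [array([322.56818182, 201.20454545]), array([329.38636364, 237.34090909])]
tray [0.48525037 0.45377705 0.13173724 0.02472774] [ 2.   2.1 -1.   1.9 -0.5 -0.5  1.1 -0.8  0.4 -0.  -1.2 -1.1 -0.2  0.4
  1.8 -1. ]
va [0.57090366 0.17403592 0.067     ] (array([0.57031775, 0.17433148, 0.06416586]), array([-0.27991034,  0.38926494,  0.47577093, -0.05652237]))
vb [0.42585197 0.26406331 0.067     ] (array([0.42434257, 0.26480687, 0.06347823]), array([-0.36708072,  0.59302272,  0.70445821, -0.03735145]))
vc [0.50280779 0.48349729 0.083     ] (array([0.50264909, 0.48477506, 0.07827069]), array([-0.08429427,  0.1426682 ,  0.19800642, -0.00636253]))
pink [0.40973568 0.3343488  0.075     ]
teal [0.70122243 0.27151803 0.075     ] bearing [0.70132186 0.37915907 0.01      ] turnt edge [0.67913893 0.12595135 0.14      ]
mat corner [0.68995084 0.79525168 0.003     ] [0.67403874 0.39074365 0.003     ] [0.39546695 0.79505716 0.003     ] [0.37899132 0.39962828 0.003     ]
spanner etc [0.53744044 0.57989441 0.005     ] [0.44217226 0.58307864 0.005     ]
```

Run:
```python
import cv2
def crop(n,x0,y0,x1,y1,k,o):
    im=cv2.imread(f"pics/{n}.png")[y0:y1,x0:x1];im=cv2.resize(im,None,fx=k,fy=k,interpolation=cv2.INTER_CUBIC);cv2.imwrite(f"pics/{o}.png",im)
crop("top0",288,160,363,260,6,"c3")
crop("scene0",280,160,380,255,6,"c4")
```

```text
(no output)
```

View pics/c3.png

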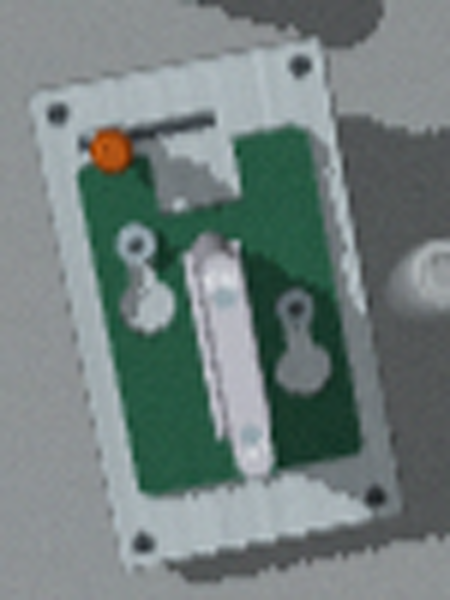

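View pics/c4.png

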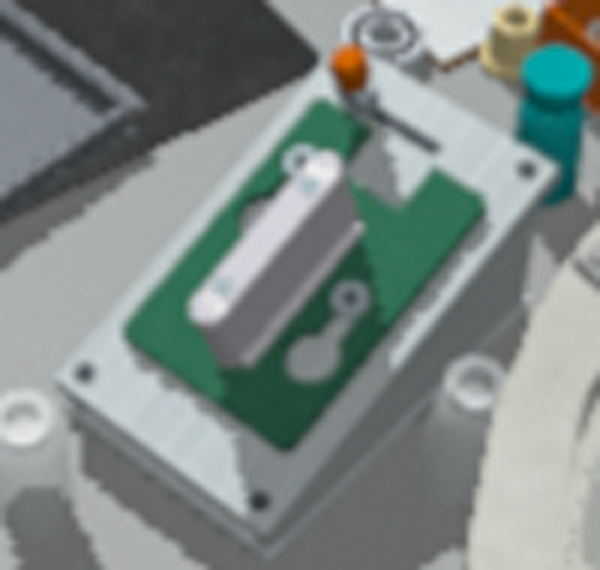

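```bash
cat > m2.py <<'E'
from h import *
def dk(q,P): return (Rz(q[2])@(Rd@np.atleast_2d(P).T)).T+np.array([q[0],q[1],.06])
tp=[((95,56,0),(34,102)),((95,-56,0),(322,40)),((-95,-56,0),(402,508)),((-95,56,0),(130,570)),((34,27,13.3),(137,244)),((-2,-27,13.3),(296,307)),((-10,0,50),(238,365)),((65,44,6),(78,171)),((65,-44,6),(310,126)),((-65,-44,6),(362,453)),((-65,44,6),(140,494))]
sp=[((95,-56,0),(561,172)),((-95,-56,0),(262,538)),((-95,56,0),(57,380)),((34,27,13.3),(300,162)),((-2,-27,13.3),(350,297)),((-10,0,50),(266,236)),((-65,44,6),(125,332)),((-65,-44,6),(285,450)),((65,-44,6),(485,205))]
A=np.array([a for a,_ in tp])/1e3;B=np.array([a for a,_ in sp])/1e3
a=np.array([unc(p,6,(288,160)) for _,p in tp]);b=np.array([unc(p,6,(280,160)) for _,p in sp])
f1=lambda q:(proj("top",dk(q,A))-a).ravel();f2=lambda q:(proj("scene",dk(q,B))-b).ravel()
for f in(f1,f2,lambda q:np.r_[f1(q),f2(q)]):
    r=least_squares(f,[.55,.25,.2],loss="soft_l1");print(r.x);print(np.round(r.fun.reshape(-1,2).T,1))
q=r.x
kt=unc((111,148),6,(288,160))
for y in(34,30,26,22): print(y,proj("top",dk(q,np.array([.073,y/1e3,.038])))[0]-kt)
for n,P in(("knob0",(73,30,28)),("knob end",(73,0,28)),("railmid",(-10,0,28)),("raillow end",(-52,0,28)),("rail@27",(17,0,28)),("lowcorner",(-95,0,0))):print(n,dk(q,np.array(P)/1e3)[0])
E
python3 m2.py
```

```text
[0.55543801 0.25769066 0.20137662]
[[-0.9  0.3  0.7 -0.9  0.1  0.1  0.2 -0.3 -0.4  0.6  0.2]
 [-1.3 -0.5  1.1  0.2  0.   0.3  0.2 -0.3 -0.4 -0.1  0.6]]
[0.55221846 0.2570726  0.19831406]
[[ 0.2  0.1 -1.1  0.3  0.   0.1 -1.3  0.   1.1]
 [-0.7 -0.1 -0.2 -0.   0.3  0.2  0.   0.6 -0.6]]
[0.55423095 0.25759832 0.19908435]
[[-0.8  0.4  0.6 -1.   0.2  0.1  0.2 -0.2 -0.2  0.6  0.2  0.7  0.6 -0.5
   0.8  0.6  0.7 -0.8  0.6  1.6]
 [-0.8  0.1  1.7  0.7  0.5  0.8  0.7  0.1  0.2  0.5  1.1 -1.2 -0.7 -0.7
  -0.5 -0.3 -0.3 -0.5  0.1 -1.1]]
34 [-1.41027921  1.82527112]
30 [0.41788494 1.47366974]
26 [2.24539429 1.12216794]
22 [4.0722556  0.77076443]
knob0 [0.60787202 0.29902527 0.10918782]
knob end [0.61380518 0.26961783 0.10918782]
railmid [0.53642666 0.25400618 0.08353941]
raillow end [0.49727126 0.24610631 0.0705607 ]
rail@27 [0.56159799 0.25908467 0.09188287]
lowcorner [0.46566517 0.23972956 0.03064339]
```

The top view (crop pixels) shows the stand with its orange knob at (468,220), the tray to its left with the blue cap at (100,435), the open vials at (712,307) and (537,590), and pink and turquoise decoys. I'll move the vial first.

Emit:
servo_tool --deltas '[[[85, 50, -18, 0, 1], [85, 105, -37, 0, 2], [85, 160, -56, -10, 3], [85, 215, -76, -30, 4], [85, 265, -94, -60, 5.15]]]'

```text
time: 0.72
tool_pos: [0.4755, 0.4946, 0.1905]
tool_rot: [0.001, -0.101, 0.995, 0.001]
contact_force: [0.4, 1.0, -0.3]
gripper_width: 0.994
```

Emit:
servo_tool --deltas '[[[85, 30, -10, -35, 0], [85, 30, -10, -50, 0], [85, 30, -10, -50, 0]]]'

```text
time: 1.1
tool_pos: [0.5018, 0.4847, 0.1381]
tool_rot: [-0.002, -0.1, 0.995, -0.001]
contact_force: [0.0, -0.7, 0.4]
gripper_width: 0.995
```

Run:
```python
from plant import *
import cv2
s=state();print(s['time'],s['tool_pos'],s['tool_rot'],s['gripper_width'])
for n,(x0,y0,x1,y1) in {"top":(170,150,300,280),"scene":(190,60,350,220)}.items():
    im=grab_frame(n)[:,:,::-1][y0:y1,x0:x1];cv2.imwrite(f"pics/{n}1.png",cv2.resize(im,None,fx=3.5,fy=3.5,interpolation=cv2.INTER_CUBIC))
```

```text
1.1 [0.50182744 0.48474074 0.13809788] [-1.87455960e-03 -9.96533575e-02  9.95020001e-01 -9.44627937e-04] 0.9950481479981059
```

View pics/top1.png

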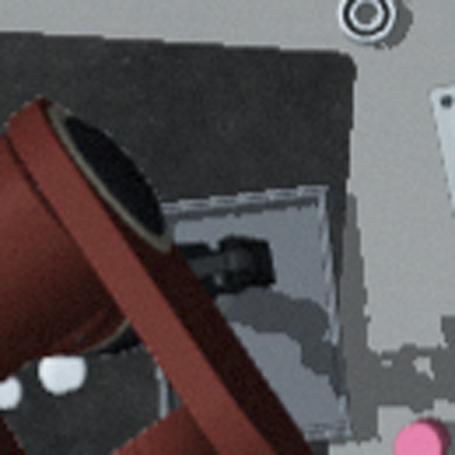

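View pics/scene1.png

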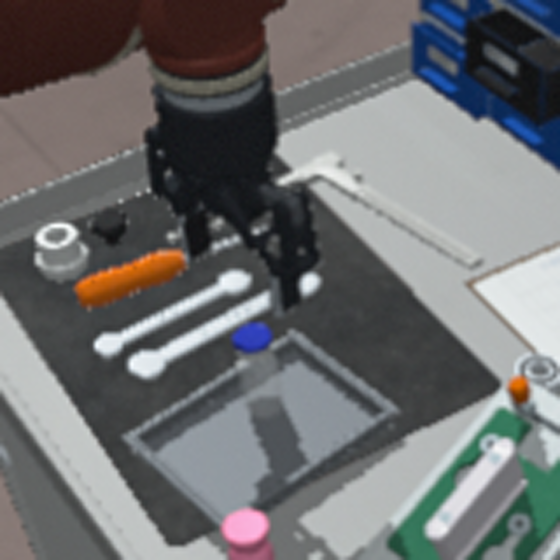

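The jaws (scene crop 195,240 and 292,290) straddle the cap at (252,338). Descending.

Emit:
servo_tool --deltas '[[[85, 1, 0, -25, 0], [85, 1, 0, -50, 0], [85, 1, 0, -75, 0], [85, 1, 0, -84, 0], [60, 1, 0, -84, 0]]]'

```text
time: 1.82
tool_pos: [0.504, 0.4859, 0.0572]
tool_rot: [0.0, -0.1, 0.995, 0.0]
contact_force: [0.1, -0.1, 0.2]
gripper_width: 0.814
```

Emit:
servo_tool --deltas '[[[20, 0, 0, 0, 0], [20, 0, 0, 0, 0], [20, 0, 0, 0, 0], [20, 0, 0, 0, 0], [20, 0, 0, 0, 0]]]'

```text
time: 2.45
tool_pos: [0.5054, 0.4859, 0.0583]
tool_rot: [0.001, -0.1, 0.995, 0.001]
contact_force: [0.3, -0.5, 6.2]
gripper_width: 0.32
```

Emit:
servo_tool --deltas '[[[20, 0, 0, 15, 0], [20, 0, 0, 40, 0], [20, 0, 0, 70, 0], [20, 20, 0, 70, 0], [20, 50, -3, 70, 0]]]'

```text
time: 3.08
tool_pos: [0.5541, 0.4828, 0.1275]
tool_rot: [0.0, -0.1, 0.995, 0.0]
contact_force: [0.3, -0.2, -1.1]
gripper_width: 0.319
```

Run:
```python
from plant import *
import cv2
s=state();print(s['time'],s['tool_pos'],s['tool_rot'],s['gripper_width'],s['contact_force'])
for n,(x0,y0,x1,y1) in {"scene":(190,60,350,220)}.items():
    im=grab_frame(n)[:,:,::-1][y0:y1,x0:x1];cv2.imwrite(f"pics/{n}2.png",cv2.resize(im,None,fx=3.5,fy=3.5,interpolation=cv2.INTER_CUBIC))
```

```text
3.075 [0.55414141 0.48277496 0.12750554] [ 1.54363581e-04 -1.00246667e-01  9.94962555e-01  3.10213236e-04] 0.3186675063290789 [ 0.31630575 -0.22579038 -1.08034235]
```

View pics/scene2.png

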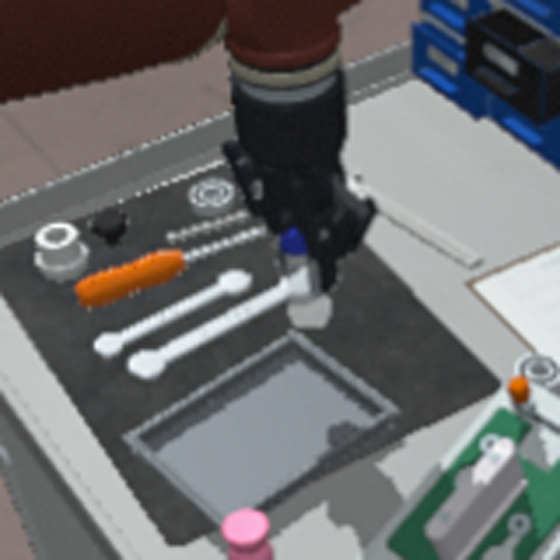

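The vial (cap 293,240) hangs upright in the jaws. Carrying it to clear mat beyond the tray.

Emit:
servo_tool --deltas '[[[20, 35, -5, 0, 0], [20, 80, -12, 0, 0], [20, 86, -12, -25, 0], [20, 86, -12, -50, 0], [20, 86, -12, -60, 0]]]'

```text
time: 3.75
tool_pos: [0.637, 0.4694, 0.0614]
tool_rot: [-0.003, -0.1, 0.995, -0.001]
contact_force: [-0.1, 0.2, -1.0]
gripper_width: 0.322
```

Emit:
servo_tool --deltas '[[[20, 0, 0, -4, 0], [20, 0, 0, -7, 0], [20, 0, 0, -9, 0], [20, 0, 0, -9, 0]]]'

```text
time: 4.25
tool_pos: [0.6405, 0.4705, 0.058]
tool_rot: [0.0, -0.1, 0.995, 0.0]
contact_force: [-0.2, 0.1, -0.4]
gripper_width: 0.325
```

Emit:
servo_tool --deltas '[[[20, 0, 0, -1.5, 0], [20, 0, 0, -1.5, 0]]]'

```text
time: 4.5
tool_pos: [0.6403, 0.4702, 0.0558]
tool_rot: [-0.0, -0.1, 0.995, -0.0]
contact_force: [-0.2, -0.8, 0.1]
gripper_width: 0.325
```

Emit:
servo_tool --deltas '[[[20, 0, 0, -1.5, 0], [20, 0, 0, -1.5, 0]]]'

```text
time: 4.75
tool_pos: [0.6403, 0.4702, 0.0542]
tool_rot: [-0.0, -0.1, 0.995, -0.0]
contact_force: [-0.3, -0.1, -0.8]
gripper_width: 0.323
```

Emit:
servo_tool --deltas '[[[20, 0, 0, -1.5, 0], [20, 0, 0, -1.5, 0]]]'

```text
time: 5.0
tool_pos: [0.6406, 0.4703, 0.0541]
tool_rot: [0.0, -0.1, 0.995, -0.0]
contact_force: [-1.7, -1.5, 5.3]
gripper_width: 0.322
```

Emit:
servo_tool --deltas '[[[20, 0, 0, -1.5, 0], [20, 0, 0, -1.5, 0]]]'

```text
time: 5.25
tool_pos: [0.6407, 0.4704, 0.054]
tool_rot: [0.0, -0.1, 0.995, -0.0]
contact_force: [-4.3, -3.3, 9.8]
gripper_width: 0.318
```

Emit:
servo_tool --deltas '[[[32, 0, 0, 2, 0], [40, 0, 0, 2, 0], [60, 0, 0, 2, 0], [80, 0, 0, 2, 0], [80, 0, 0, 2, 0]]]'

```text
time: 5.88
tool_pos: [0.6402, 0.4702, 0.0531]
tool_rot: [-0.0, -0.1, 0.995, -0.0]
contact_force: [-0.2, -0.3, 0.5]
gripper_width: 0.937
```

Emit:
servo_tool --deltas '[[[80, 0, 0, 30, 0], [80, 0, 0, 60, 0], [80, 0, 0, 95, 0], [80, 0, 0, 130, 0], [60, -15, -40, 130, 0]]]'

```text
time: 6.5
tool_pos: [0.6274, 0.4327, 0.1889]
tool_rot: [0.004, -0.101, 0.995, 0.002]
contact_force: [1.0, -0.5, 0.3]
gripper_width: 0.747
```

Run:
```python
from plant import *
import cv2
s=state();print(s['time'],s['tool_pos'],s['tool_rot'],s['gripper_width'],s['contact_force'])
for n,(x0,y0,x1,y1) in {"scene":(190,60,390,220),"top":(180,120,380,290)}.items():
    im=grab_frame(n)[:,:,::-1][y0:y1,x0:x1];cv2.imwrite(f"pics/{n}3.png",cv2.resize(im,None,fx=3.5,fy=3.5,interpolation=cv2.INTER_CUBIC))
```

```text
6.5 [0.62742014 0.43267206 0.18893213] [ 0.00446061 -0.10071426  0.99490324  0.00206965] 0.7473444428470383 [ 0.97083973 -0.49985539  0.25788861]
```

View pics/scene3.png

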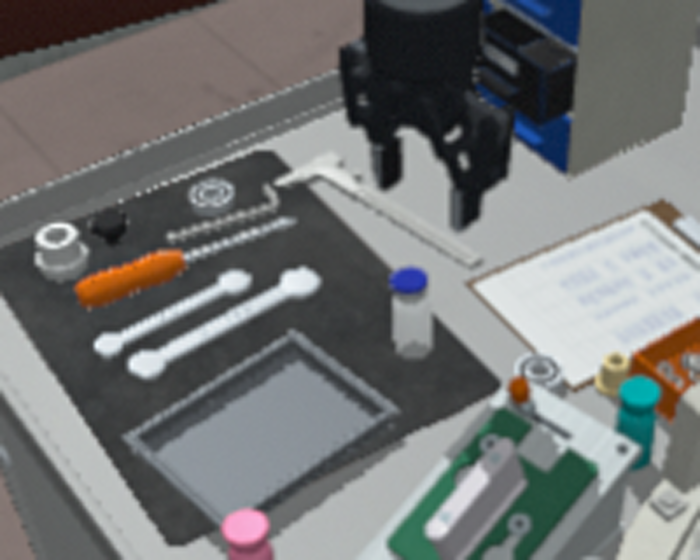

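View pics/top3.png

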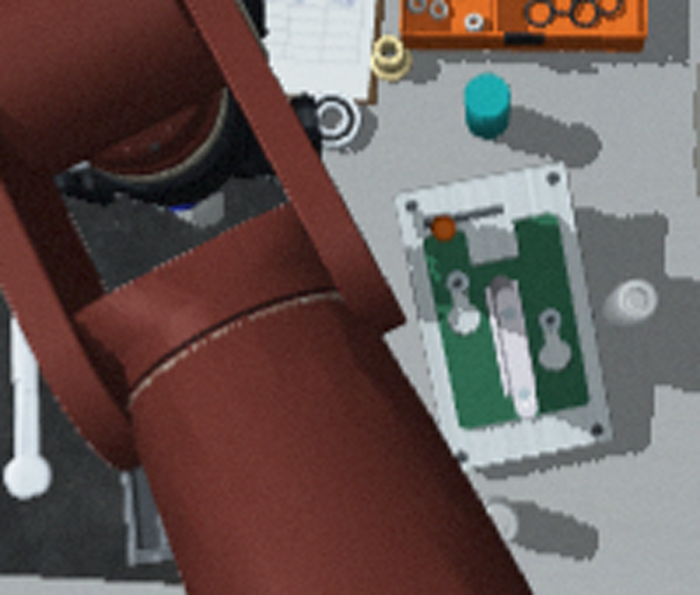

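The capped vial stands upright on the mat (scene crop 412,315). The knob is next.

Emit:
servo_tool --deltas '[[[40, -5, -40, 0, 0], [40, -10, -85, 0, 0], [40, -16, -130, 0, 0], [40, -16, -130, -10, 0], [40, -16, -130, -10, 0]]]'

```text
time: 7.22
tool_pos: [0.6088, 0.3005, 0.1719]
tool_rot: [-0.001, -0.099, 0.995, 0.0]
contact_force: [-0.9, 0.1, -0.2]
gripper_width: 0.465
```

Run:
```python
from plant import *
import cv2
s=state();print(s['time'],s['tool_pos'],s['tool_rot'],s['gripper_width'],s['contact_force'])
for n,(x0,y0,x1,y1) in {"scene":(270,80,410,220),"top":(270,140,370,270)}.items():
    im=grab_frame(n)[:,:,::-1][y0:y1,x0:x1];cv2.imwrite(f"pics/{n}4.png",cv2.resize(im,None,fx=4,fy=4,interpolation=cv2.INTER_CUBIC))
```

```text
7.225 [0.60881999 0.30046468 0.171889  ] [-1.05190695e-03 -9.94810816e-02  9.95038898e-01  5.74696245e-06] 0.4654756462349994 [-0.86134809  0.08479943 -0.17672894]
```

View pics/scene4.png

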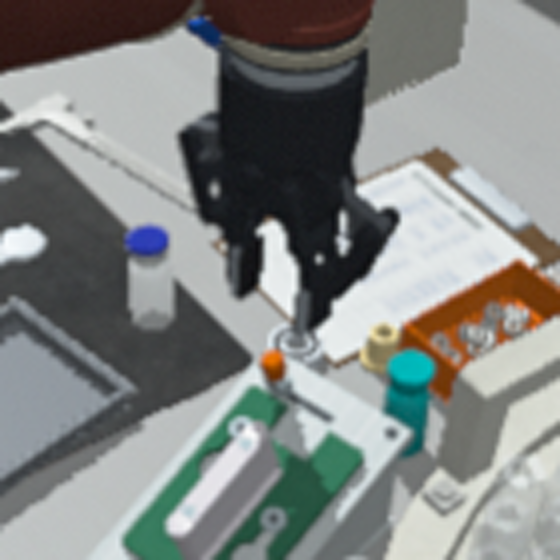

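View pics/top4.png

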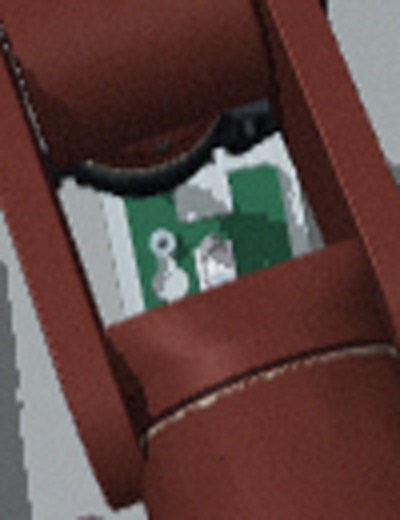

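Fingertips in the scene crop at (240,290) and (318,320) are centred over the knob (272,365). Descending.

Emit:
servo_tool --deltas '[[[40, 0, 0, -20, 0], [40, 0, 0, -38, 0], [40, 0, 0, -48, 0], [40, 0, 0, -48, 0]]]'

```text
time: 7.82
tool_pos: [0.6083, 0.3, 0.1231]
tool_rot: [-0.002, -0.1, 0.995, -0.0]
contact_force: [-0.2, -0.9, 0.7]
gripper_width: 0.467
```

Emit:
servo_tool --deltas '[[[22, 0, 0, 0, 0], [22, 0, 0, 0, 0], [22, 0, 0, 0, 0]]]'

```text
time: 8.2
tool_pos: [0.6097, 0.3003, 0.1262]
tool_rot: [0.001, -0.1, 0.995, 0.0]
contact_force: [0.6, -0.6, 0.5]
gripper_width: 0.257
```

Run:
```python
from plant import *
import cv2
s=state();print(s['time'],s['tool_pos'],s['tool_rot'],s['gripper_width'],s['contact_force'])
for n,(x0,y0,x1,y1) in {"scene":(290,110,390,210)}.items():
    im=grab_frame(n)[:,:,::-1][y0:y1,x0:x1];cv2.imwrite(f"pics/{n}5.png",cv2.resize(im,None,fx=5,fy=5,interpolation=cv2.INTER_CUBIC))
```

```text
8.2 [0.60972087 0.30034422 0.12615971] [ 6.46634412e-04 -9.95232772e-02  9.95035006e-01  1.87990978e-04] 0.25672355240551153 [ 0.55854367 -0.62691598  0.48466182]
```

View pics/scene5.png

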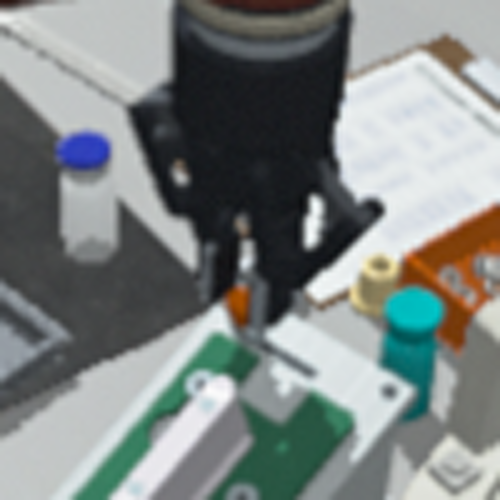

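The knob (237,300) sits between the two fingers. Sliding it across.

Emit:
servo_tool --deltas '[[[22, 1.6, -8, -2, 0], [22, 3.2, -16, -2, 0], [22, 4.8, -24, -2, 0], [22, 6, -30, -2, 0], [22, 6, -30, -2, 0]]]'

```text
time: 8.88
tool_pos: [0.6153, 0.2693, 0.1232]
tool_rot: [-0.0, -0.099, 0.995, -0.0]
contact_force: [-0.3, 0.7, 0.7]
gripper_width: 0.258
```

Emit:
servo_tool --deltas '[[[22, 0.4, -2, 0, 0], [22, 0.6, -3, 0, 0], [22, 0.6, -3, 0, 0]]]'

```text
time: 9.25
tool_pos: [0.6155, 0.2678, 0.123]
tool_rot: [-0.0, -0.1, 0.995, 0.0]
contact_force: [-0.4, 4.1, 0.4]
gripper_width: 0.257
```

Run:
```python
from plant import *
import cv2
s=state();print(s['time'],s['tool_pos'],s['tool_rot'],s['gripper_width'],s['contact_force'])
for n,(x0,y0,x1,y1) in {"scene":(290,110,390,210)}.items():
    im=grab_frame(n)[:,:,::-1][y0:y1,x0:x1];cv2.imwrite(f"pics/{n}6.png",cv2.resize(im,None,fx=5,fy=5,interpolation=cv2.INTER_CUBIC))
```

```text
9.25 [0.61549604 0.26781061 0.12303017] [-3.48758952e-04 -9.97402850e-02  9.95013352e-01  4.27145188e-04] 0.2572545043108732 [-0.3949331   4.08776133  0.39335097]
```

View pics/scene6.png

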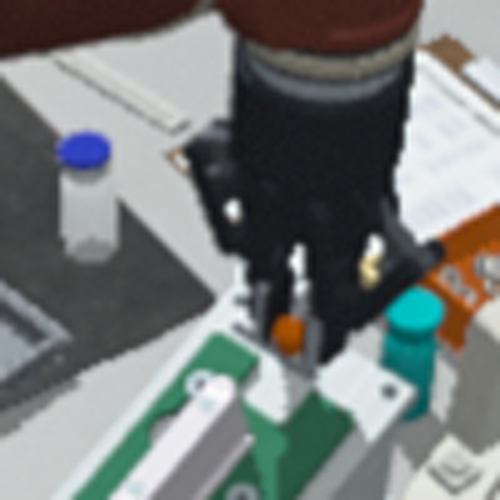

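Force rose to 4 N, so the slide is at its stop (knob at 288,335). Next: shut the fingers, move to the rail's lower end, and push.

Emit:
servo_tool --deltas '[[[26, -0.4, 2, 0, 0], [26, -0.4, 2, 25, 0], [26, -0.4, 2, 60, 0], [10, -40, -6, 65, 0], [0, -90, -15, 65, 0]]]'

```text
time: 9.93
tool_pos: [0.5263, 0.2517, 0.1898]
tool_rot: [0.001, -0.099, 0.995, -0.0]
contact_force: [-0.9, 0.3, 1.1]
gripper_width: -0.0
```

Emit:
servo_tool --deltas '[[[0, -56, -11, 0, 0], [0, -56, -11, 0, 0], [0, -56, -11, -30, 0], [0, -56, -11, -60, 0]]]'

```text
time: 10.42
tool_pos: [0.4717, 0.2413, 0.129]
tool_rot: [0.002, -0.1, 0.995, -0.0]
contact_force: [-0.6, 0.2, -0.1]
gripper_width: 0.002
```

Run:
```python
from plant import *
import cv2
s=state();print(s['time'],s['tool_pos'],s['tool_rot'],s['gripper_width'],s['contact_force'])
for n,(x0,y0,x1,y1) in {"scene":(250,110,390,250),"top":(270,140,370,270)}.items():
    im=grab_frame(n)[:,:,::-1][y0:y1,x0:x1];cv2.imwrite(f"pics/{n}7.png",cv2.resize(im,None,fx=4,fy=4,interpolation=cv2.INTER_CUBIC))
```

```text
10.425 [0.47174506 0.24130066 0.12900363] [ 1.85396506e-03 -9.95217044e-02  9.95033652e-01 -1.57121092e-04] 0.0023776347195914953 [-0.55277617  0.24812151 -0.1168798 ]
```

View pics/scene7.png

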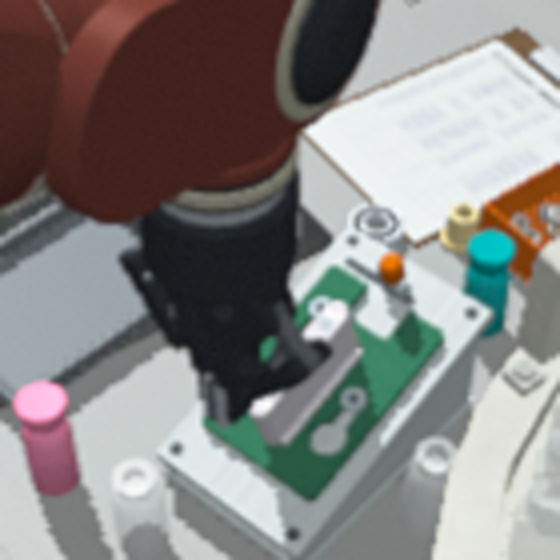

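View pics/top7.png

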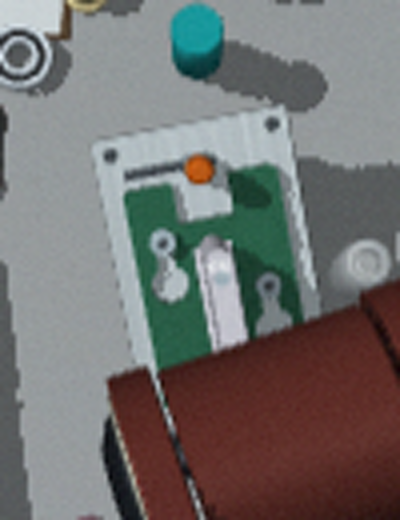

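The knob is now centred (top crop 200,170) and the plate is still low. Descend behind the rail's lower end.

Emit:
servo_tool --deltas '[[[0, -4, -1, -15, 0], [0, -4, -1, -30, 0], [0, -4, -1, -35, 0], [0, -4, -1, -35, 0]]]'

```text
time: 11.02
tool_pos: [0.4658, 0.2402, 0.093]
tool_rot: [-0.0, -0.1, 0.995, -0.0]
contact_force: [-0.2, -0.8, 0.1]
gripper_width: -0.003
```

Run:
```python
from plant import *
import cv2
s=state();print(s['time'],s['tool_pos'],s['tool_rot'],s['gripper_width'],s['contact_force'])
for n,(x0,y0,x1,y1) in {"scene":(250,130,370,250)}.items():
    im=grab_frame(n)[:,:,::-1][y0:y1,x0:x1];cv2.imwrite(f"pics/{n}8.png",cv2.resize(im,None,fx=4.8,fy=4.8,interpolation=cv2.INTER_CUBIC))
```

```text
11.025 [0.46581934 0.24019481 0.09301461] [-2.67455621e-04 -9.95923686e-02  9.95028280e-01 -1.00107477e-04] -0.00274396426598706 [-0.1745423  -0.8129004   0.10497784]
```

View pics/scene8.png

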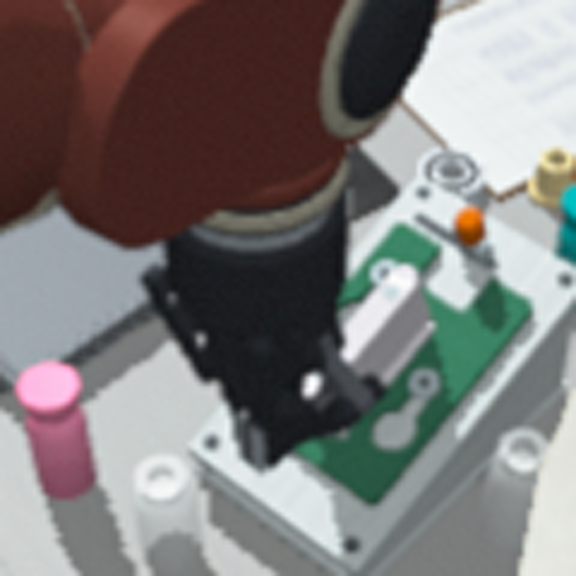

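Emit:
servo_tool --deltas '[[[0, 7, 1.4, 0, 0], [0, 13, 2.6, 0, 0], [0, 18, 3.6, 1.5, 0], [0, 22, 4.4, 3, 0], [0, 26, 5.2, 4, 0]]]'

```text
time: 11.7
tool_pos: [0.4897, 0.245, 0.0966]
tool_rot: [-0.004, -0.1, 0.995, -0.001]
contact_force: [-10.9, -2.2, 5.1]
gripper_width: 0.004
```

Emit:
servo_tool --deltas '[[[0, 3, 0.6, 1, 0], [0, 6, 1.2, 2, 0], [0, 8, 1.6, 2.6, 0], [0, 8, 1.6, 2.6, 0]]]'

```text
time: 12.2
tool_pos: [0.4979, 0.2467, 0.0993]
tool_rot: [-0.003, -0.1, 0.995, -0.0]
contact_force: [-8.0, -2.6, 4.5]
gripper_width: 0.001
```

Run:
```python
from plant import *
import cv2
s=state();print(s['time'],s['tool_pos'],s['tool_rot'],s['gripper_width'],s['contact_force'])
for n,(x0,y0,x1,y1) in {"scene":(250,130,370,250),"top":(280,150,370,260)}.items():
    im=grab_frame(n)[:,:,::-1][y0:y1,x0:x1];cv2.imwrite(f"pics/{n}9.png",cv2.resize(im,None,fx=4.8,fy=4.8,interpolation=cv2.INTER_CUBIC))
```

```text
12.2 [0.49788539 0.2467117  0.09934467] [-3.37406404e-03 -9.96698878e-02  9.95014716e-01 -4.94062572e-04] 0.0012494770243080852 [-8.03822715 -2.60567962  4.52855157]
```

View pics/scene9.png

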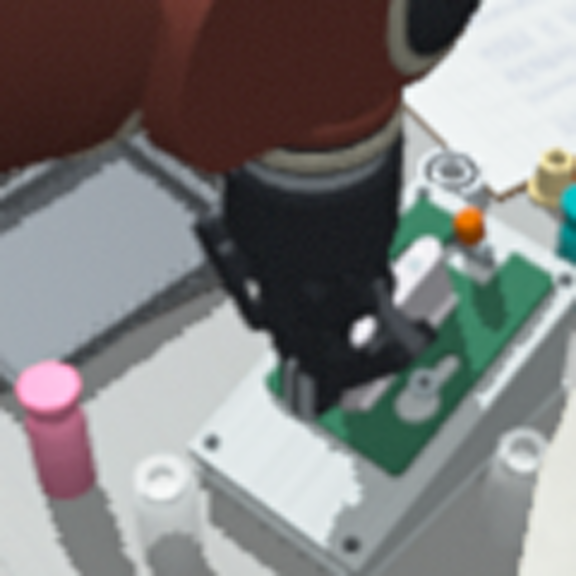

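View pics/top9.png

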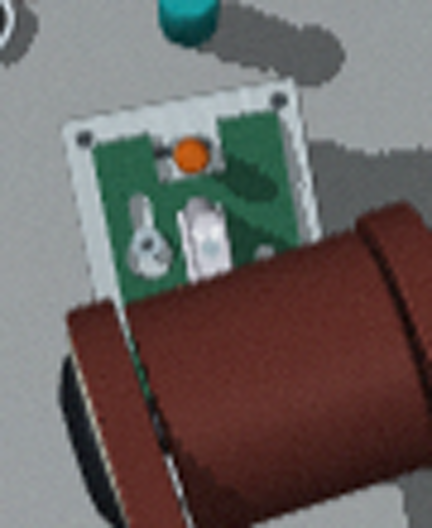

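The plate has moved; the stud head (top crop 150,243) is entering the wide end. Keep pushing until it stops.

Emit:
servo_tool --deltas '[[[0, 3, 0.6, 1, 0], [0, 6, 1.2, 2, 0], [0, 8, 1.6, 2.6, 0], [0, 8, 1.6, 2.6, 0]]]'

```text
time: 12.8
tool_pos: [0.5059, 0.2483, 0.102]
tool_rot: [-0.003, -0.1, 0.995, -0.001]
contact_force: [-8.4, -1.8, 4.7]
gripper_width: -0.004
```

Emit:
servo_tool --deltas '[[[0, 2, 0.4, 0.65, 0], [0, 2, 0.4, 0.65, 0]]]'

```text
time: 13.05
tool_pos: [0.5066, 0.2485, 0.1022]
tool_rot: [-0.005, -0.1, 0.995, -0.001]
contact_force: [-12.3, -2.5, 6.5]
gripper_width: 0.002
```

Run:
```python
from plant import *
import cv2
s=state();print(s['time'],s['tool_pos'],s['tool_rot'],s['gripper_width'],s['contact_force'])
for n,(x0,y0,x1,y1) in {"scene":(250,130,370,250),"top":(280,150,370,260)}.items():
    im=grab_frame(n)[:,:,::-1][y0:y1,x0:x1];cv2.imwrite(f"pics/{n}10.png",cv2.resize(im,None,fx=4.8,fy=4.8,interpolation=cv2.INTER_CUBIC))
```

```text
13.05 [0.50656468 0.2484899  0.10215196] [-5.21877178e-03 -9.97221581e-02  9.95001364e-01 -7.35184832e-04] 0.0021860970407599463 [-12.33484409  -2.48470933   6.52714788]
```

View pics/top10.png

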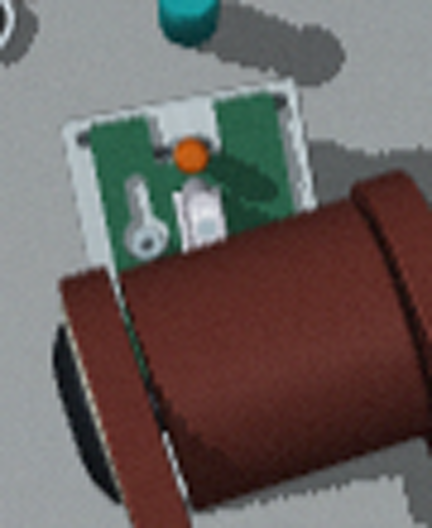

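View pics/scene10.png

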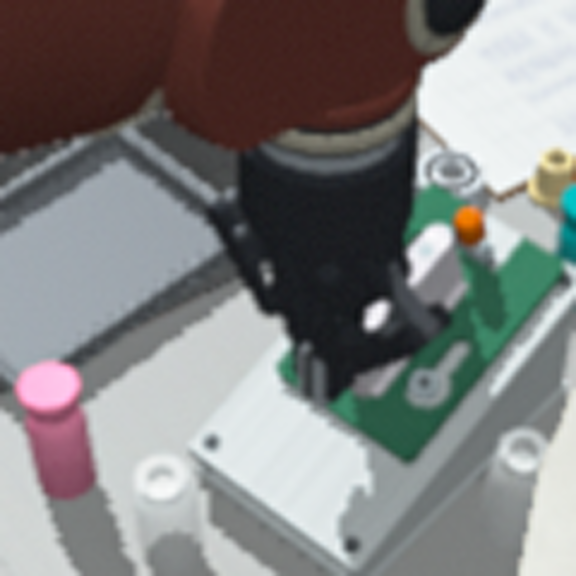

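Force rose to 12 N with the head centred in the wide end (146,240): at the stop. Back off, go over the rail and open.

Emit:
servo_tool --deltas '[[[0, -12, -2.4, 0, 0], [0, -12, -2.4, 25, 0], [0, -12, -2.4, 62, 0], [45, 20, 4, 62, 0], [45, 52, 11, 62, 0]]]'

```text
time: 13.78
tool_pos: [0.5634, 0.2605, 0.1668]
tool_rot: [0.002, -0.1, 0.995, 0.0]
contact_force: [0.7, 0.1, 0.2]
gripper_width: 0.418
```

Emit:
servo_tool --deltas '[[[45, 0, 0, 0, 0], [45, 0, 0, 0, 0]]]'

```text
time: 14.02
tool_pos: [0.5614, 0.2599, 0.1649]
tool_rot: [-0.0, -0.1, 0.995, -0.0]
contact_force: [0.1, 0.6, -1.2]
gripper_width: 0.529
```

Run:
```python
from plant import *
import cv2
s=state();print(s['time'],s['tool_pos'],s['tool_rot'],s['gripper_width'],s['contact_force'])
for n,(x0,y0,x1,y1) in {"scene":(250,130,370,250),"top":(280,150,370,260)}.items():
    im=grab_frame(n)[:,:,::-1][y0:y1,x0:x1];cv2.imwrite(f"pics/{n}11.png",cv2.resize(im,None,fx=4.8,fy=4.8,interpolation=cv2.INTER_CUBIC))
```

```text
14.025 [0.5614175  0.25992748 0.16486113] [-3.15786703e-04 -9.95881056e-02  9.95028696e-01 -6.01583910e-05] 0.529230874718561 [ 0.05011913  0.63391413 -1.15396485]
```

View pics/top11.png

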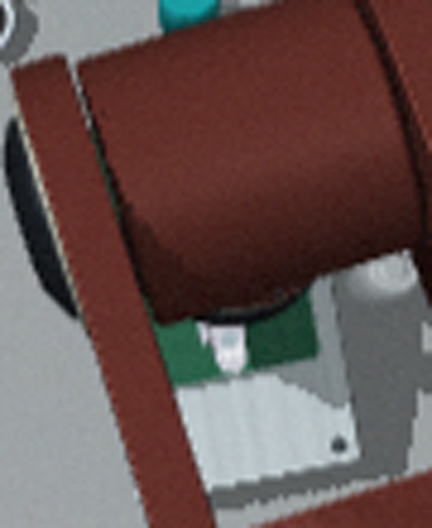

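View pics/scene11.png

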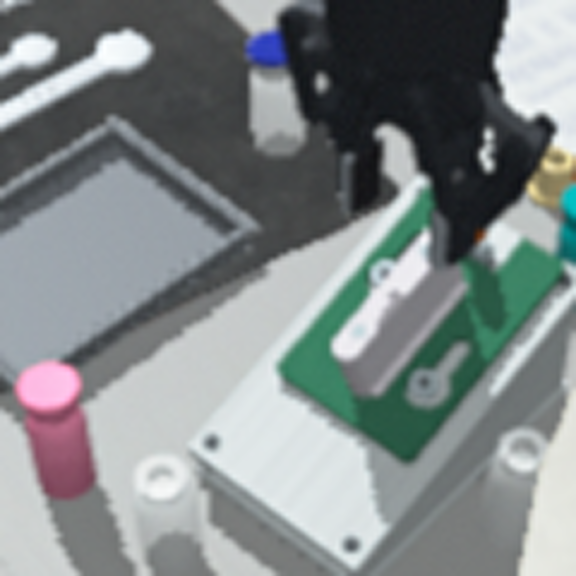

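Plate stayed up, stud heads in the wide ends, jaws across the rail. Descend and grip.

Emit:
servo_tool --deltas '[[[45, -1, 0, -25, 0], [45, -1, 0, -48, 0], [45, -1, 0, -60, 0], [45, -1, 0, -60, 0]]]'

```text
time: 14.62
tool_pos: [0.56, 0.2598, 0.1042]
tool_rot: [-0.001, -0.1, 0.995, -0.0]
contact_force: [1.2, -0.2, -0.6]
gripper_width: 0.529
```

Emit:
servo_tool --deltas '[[[30, 0, 0, 0, 0], [18, 0, 0, 0, 0], [8, 0, 0, 0, 0], [8, 0, 0, 0, 0], [8, 0, 0, 0, 0]]]'

```text
time: 15.25
tool_pos: [0.5616, 0.2602, 0.1065]
tool_rot: [0.001, -0.1, 0.995, 0.0]
contact_force: [-1.7, -1.2, 5.7]
gripper_width: 0.151
```

Run:
```python
from plant import *
import cv2
s=state();print(s['time'],s['tool_pos'],s['tool_rot'],s['gripper_width'],s['contact_force'],s['ft_torque'])
for n,(x0,y0,x1,y1) in {"scene":(250,130,370,250)}.items():
    im=grab_frame(n)[:,:,::-1][y0:y1,x0:x1];cv2.imwrite(f"pics/{n}12.png",cv2.resize(im,None,fx=4.8,fy=4.8,interpolation=cv2.INTER_CUBIC))
```

```text
15.25 [0.56157252 0.26021945 0.10652875] [ 8.07705073e-04 -9.96194500e-02  9.95025276e-01  1.12488445e-04] 0.15082812496995257 [-1.67416321 -1.20327943  5.7090865 ] [-0.14271819  0.20791641  0.0095489 ]
```

View pics/scene12.png

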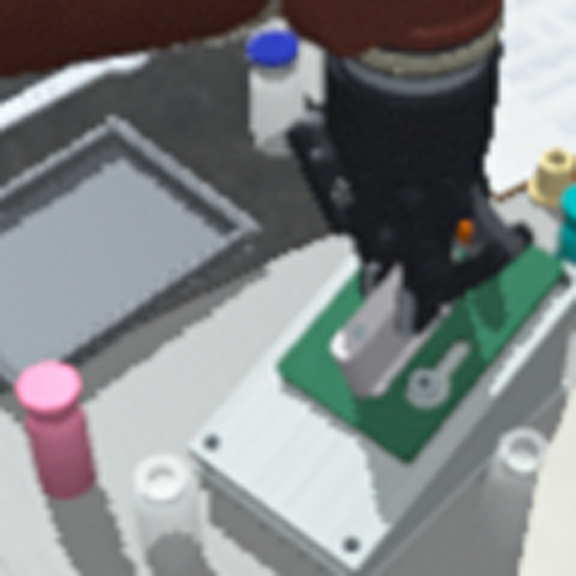

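Gripped. Lifting square to the deck.

Emit:
servo_tool --deltas '[[[8, -1.8, -0.3, 5, 0], [8, -3.6, -0.7, 10, 0], [8, -5.6, -1.1, 16, 0], [8, -7.6, -1.5, 22, 0], [8, -10, -2, 30, 0]]]'

```text
time: 15.92
tool_pos: [0.5501, 0.2578, 0.1349]
tool_rot: [-0.001, -0.1, 0.995, -0.0]
contact_force: [-1.1, -0.6, -5.4]
gripper_width: 0.151
```

Run:
```python
from plant import *
import cv2
s=state();print(s['time'],s['tool_pos'],s['tool_rot'],s['gripper_width'],s['contact_force'],s['ft_torque'])
for n,(x0,y0,x1,y1) in {"scene":(250,130,370,250)}.items():
    im=grab_frame(n)[:,:,::-1][y0:y1,x0:x1];cv2.imwrite(f"pics/{n}13.png",cv2.resize(im,None,fx=4.8,fy=4.8,interpolation=cv2.INTER_CUBIC))
```

```text
15.925 [0.55007704 0.25783829 0.13490669] [-9.29890165e-04 -9.96027315e-02  9.95026833e-01 -1.80796977e-04] 0.15110045078412673 [-1.09872257 -0.60207227 -5.3638535 ] [-0.0735186   0.31945729 -0.01071528]
```

View pics/scene13.png

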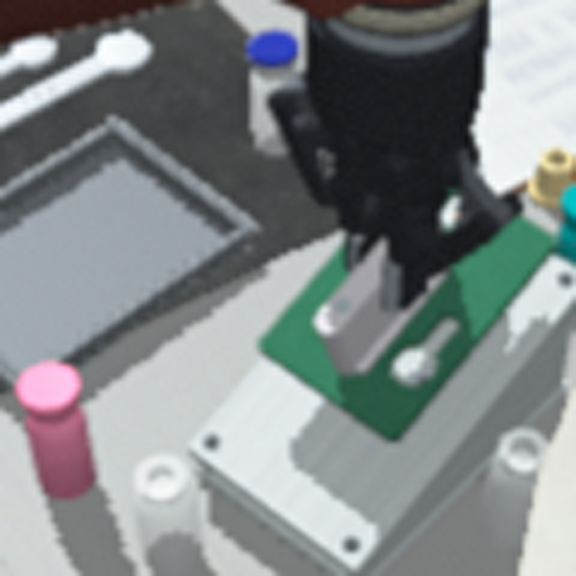

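Plate lifted clear (deck visible through the keyhole at 415,365). Raise it, and refine the tray pose meanwhile from the first pictures.

Emit:
servo_tool --deltas '[[[8, 0, 0, 15, 0], [8, 0, 0, 35, 0], [8, 0, 0, 55, 0], [8, -10, 30, 55, 0], [8, -20, 60, 55, 0]]]'

```text
time: 16.6
tool_pos: [0.5318, 0.3189, 0.1929]
tool_rot: [0.002, -0.099, 0.995, 0.001]
contact_force: [0.8, 0.2, -3.8]
gripper_width: 0.156
```

Run:
```python
import cv2
for n,(x0,y0,x1,y1) in {"top":(203,198,283,288),"scene":(215,140,315,225)}.items():
    im=cv2.imread(f"pics/{n}0.png")[y0:y1,x0:x1]
    im=cv2.convertScaleAbs(im,alpha=1.5)
    cv2.imwrite(f"pics/{n}14.png",cv2.resize(im,None,fx=6.5,fy=6.5,interpolation=cv2.INTER_CUBIC))
```

```text
(no output)
```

View pics/top14.png

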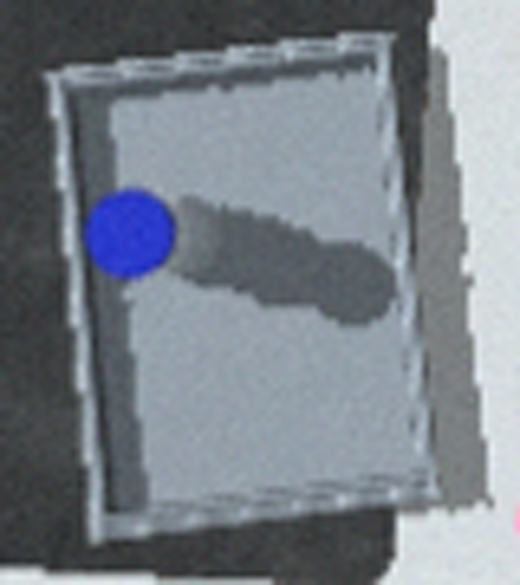

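View pics/scene14.png

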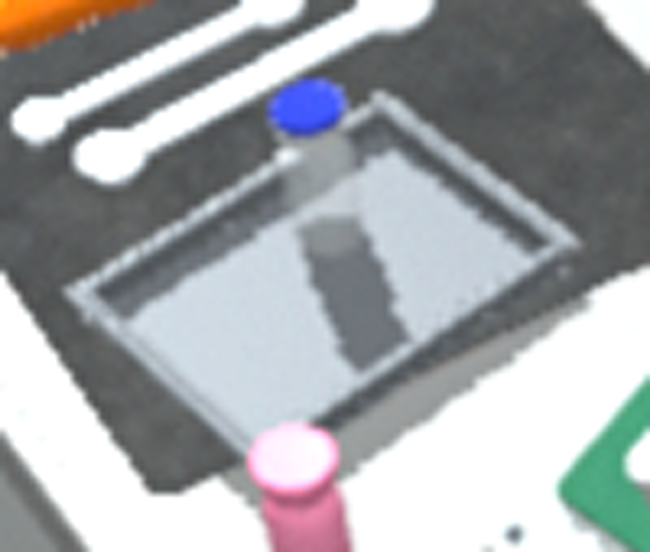

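Run:
```python
from h import *
T=np.array([(81,60),(81,-60),(-81,-60),(-81,60)])/1e3
tt=[unc(p,6.5,(203,198)) for p in[(47,73),(393,33),(438,500),(92,545)]]
ss=[unc(p,6.5,(215,140)) for p in[(380,90),(582,242),(66,292)]]
def tr(q,P,z): return (Rz(q[2])@np.c_[P,np.zeros(len(P))].T).T+np.array([q[0],q[1],z])
a=lambda q,z:(proj("top",tr(q,T,z))-tt).ravel(); b=lambda q,z:(proj("scene",tr(q,T[[0,1,3]],z))-ss).ravel()
for z in(.02,.022):
  for f in(lambda q:a(q,z),lambda q:b(q,z),lambda q:np.r_[a(q,z),b(q,z)]):
    r=least_squares(f,[.48,.45,.13]);print(z,r.x,np.round(r.fun,1))
```

```text
0.02 [0.48605191 0.456314   0.1231804 ] [ 1.5  1.8 -1.3  2.1 -1.1 -1.5  0.8 -2.1]
0.02 [0.48560636 0.45618828 0.13540376] [ 0.2  1.3 -2.2 -0.5  2.  -0.3]
0.02 [0.48582492 0.45637    0.12658662] [ 1.4  2.  -1.4  2.1 -1.  -1.5  0.9 -2.   0.5  1.3 -2.1 -0.3  2.  -0.7]
0.022 [0.48603378 0.45593721 0.12319386] [ 1.5  1.7 -1.2  2.  -1.  -1.5  0.7 -2.1]
0.022 [0.48475384 0.45441925 0.13545745] [ 0.2  1.3 -2.1 -0.5  1.8 -0.3]
0.022 [0.48560238 0.45569385 0.12646199] [ 1.5  2.  -1.2  2.1 -0.8 -1.4  1.  -1.8  0.5  1.  -2.  -0.6  1.9 -1. ]
```

Tray centre is (0.486, 0.456) with yaw 7.3°. Moving the plate over it, low edge placed to land about 12 mm inside the near wall.

Emit:
servo_tool --deltas '[[[8, -20, 40, 0, -0.2], [8, -40, 80, 0, -0.5], [8, -60, 120, -10, -0.7], [8, -66, 135, -35, -0.7], [8, -66, 135, -60, -0.7]]]'

```text
time: 17.23
tool_pos: [0.465, 0.4553, 0.1319]
tool_rot: [0.001, -0.064, 0.998, 0.001]
contact_force: [0.1, 1.0, -4.4]
gripper_width: 0.153
```

Emit:
servo_tool --deltas '[[[8, 0, 0, -20, 0], [8, 0, 0, -30, 0], [8, 0, 0, -30, 0]]]'

```text
time: 17.6
tool_pos: [0.465, 0.4526, 0.0998]
tool_rot: [-0.0, -0.063, 0.998, -0.0]
contact_force: [-0.5, -0.2, -2.6]
gripper_width: 0.153
```

Run:
```python
from plant import *
import cv2
s=state();print(s['time'],s['tool_pos'],s['tool_rot'],s['gripper_width'],s['contact_force'],s['ft_torque'])
for n,(x0,y0,x1,y1) in {"scene":(200,100,330,230),"top":(180,170,300,290)}.items():
    im=grab_frame(n)[:,:,::-1][y0:y1,x0:x1];cv2.imwrite(f"pics/{n}15.png",cv2.resize(im,None,fx=4.5,fy=4.5,interpolation=cv2.INTER_CUBIC))
```

```text
17.6 [0.46495902 0.45261944 0.09978544] [-4.14106805e-04 -6.27408664e-02  9.98029730e-01 -2.65748672e-04] 0.1533252699717861 [-0.45920747 -0.24353838 -2.56493221] [ 0.01481022  0.02995179 -0.03061634]
```

View pics/scene15.png

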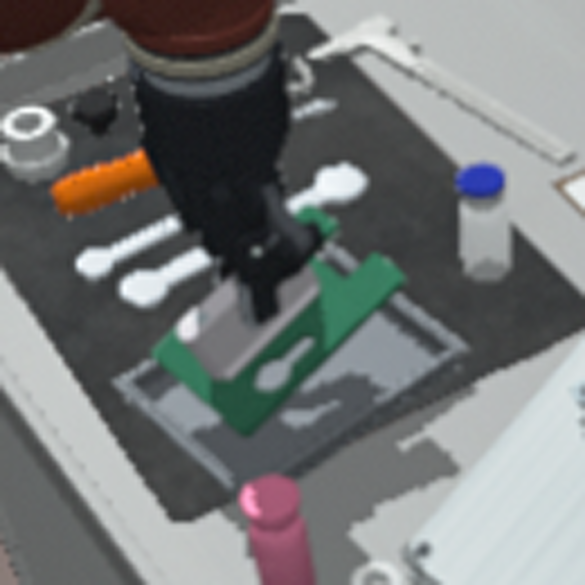

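View pics/top15.png

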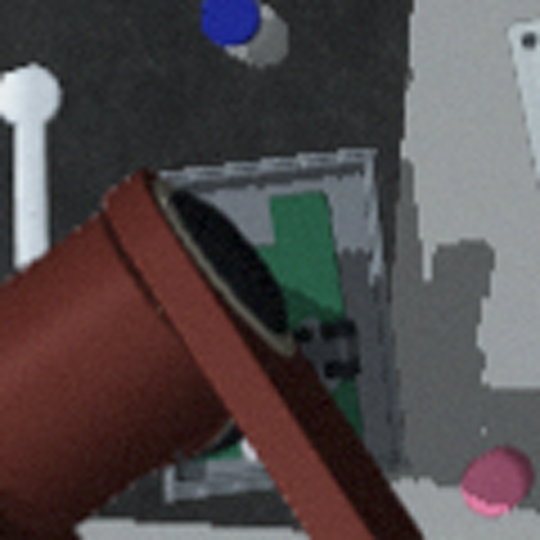

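Aligned over the tray (plate corners 155,355 and 248,432 inside the near wall). Lowering the low edge to the floor.

Emit:
servo_tool --deltas '[[[8, 0, 0, -10, 0], [8, 0, 0, -20, 0], [8, 0, 0, -28, 0], [8, 0, 0, -28, 0]]]'

```text
time: 18.2
tool_pos: [0.4641, 0.4524, 0.0706]
tool_rot: [-0.001, -0.063, 0.998, -0.001]
contact_force: [-0.3, 0.1, -4.2]
gripper_width: 0.157
```

Emit:
servo_tool --deltas '[[[8, 0, 0, -3, 0], [8, 0, 0, -6, 0], [8, 0, 0, -6, 0]]]'

```text
time: 18.58
tool_pos: [0.4648, 0.453, 0.0659]
tool_rot: [-0.0, -0.063, 0.998, -0.0]
contact_force: [0.3, 0.5, -4.9]
gripper_width: 0.15
```

Run:
```python
from plant import *
import cv2
s=state();print(s['time'],s['tool_pos'],s['tool_rot'],s['gripper_width'],s['contact_force'],s['ft_torque'])
for n,(x0,y0,x1,y1) in {"scene":(200,100,330,230)}.items():
    im=grab_frame(n)[:,:,::-1][y0:y1,x0:x1];cv2.imwrite(f"pics/{n}16.png",cv2.resize(im,None,fx=4.5,fy=4.5,interpolation=cv2.INTER_CUBIC))
```

```text
18.575 [0.46478368 0.45297462 0.06594506] [-1.51075412e-04 -6.30828622e-02  9.98008275e-01 -1.12398657e-04] 0.15000299605027692 [ 0.32437655  0.45581125 -4.9179619 ] [-0.0138006   0.03515908  0.04830843]
```

View pics/scene16.png

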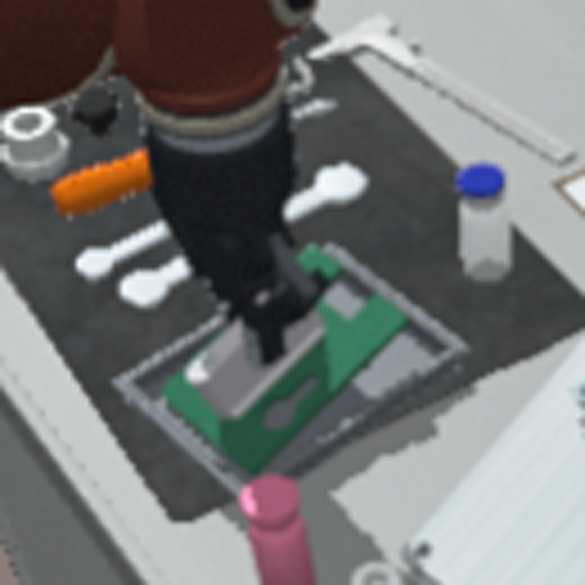

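Emit:
servo_tool --deltas '[[[8, 0, 0, -2, 0], [8, 0.5, 0, -3.5, 0], [8, 0.5, 0, -3.5, 0]]]'

```text
time: 19.0
tool_pos: [0.4657, 0.4534, 0.0644]
tool_rot: [-0.0, -0.063, 0.998, 0.0]
contact_force: [-1.8, -1.0, 4.0]
gripper_width: 0.153
```

Emit:
servo_tool --deltas '[[[8, 2, 0.3, -2, 0], [8, 4, 0.5, -4, 0], [8, 4, 0.5, -4, 0]]]'

```text
time: 19.38
tool_pos: [0.4704, 0.454, 0.0606]
tool_rot: [0.001, -0.063, 0.998, 0.0]
contact_force: [0.3, -1.6, 5.3]
gripper_width: 0.151
```

Contact at z ≈ 0.064, and the plate turns in the grip at about 10 N. Continue along the arc.

Emit:
servo_tool --deltas '[[[8, 2, 0.3, -2, 0], [8, 4, 0.5, -4, 0], [8, 5.5, 0.7, -6, 0], [8, 5.5, 0.7, -6, 0]]]'

```text
time: 19.88
tool_pos: [0.4764, 0.4548, 0.0548]
tool_rot: [0.001, -0.063, 0.998, 0.001]
contact_force: [-0.2, -1.8, 4.2]
gripper_width: 0.148
```

Emit:
servo_tool --deltas '[[[8, 2, 0.3, -2, 0], [8, 3.5, 0.5, -4, 0], [8, 3.5, 0.5, -4, 0]]]'

```text
time: 20.25
tool_pos: [0.4798, 0.4553, 0.0509]
tool_rot: [0.001, -0.063, 0.998, 0.001]
contact_force: [-1.5, -2.2, 5.5]
gripper_width: 0.149
```

Run:
```python
from plant import *
import cv2
s=state();print(s['time'],s['tool_pos'],s['tool_rot'],s['gripper_width'],s['contact_force'],s['ft_torque'])
for n,(x0,y0,x1,y1) in {"scene":(200,100,330,230)}.items():
    im=grab_frame(n)[:,:,::-1][y0:y1,x0:x1];cv2.imwrite(f"pics/{n}17.png",cv2.resize(im,None,fx=4.5,fy=4.5,interpolation=cv2.INTER_CUBIC))
```

```text
20.25 [0.47980006 0.45526504 0.050888  ] [ 1.22222723e-03 -6.30616972e-02  9.98008755e-01  5.02706513e-04] 0.14880688664361505 [-1.46469021 -2.17534165  5.49644257] [-0.40625577  0.50210647  0.07218369]
```

View pics/scene17.png

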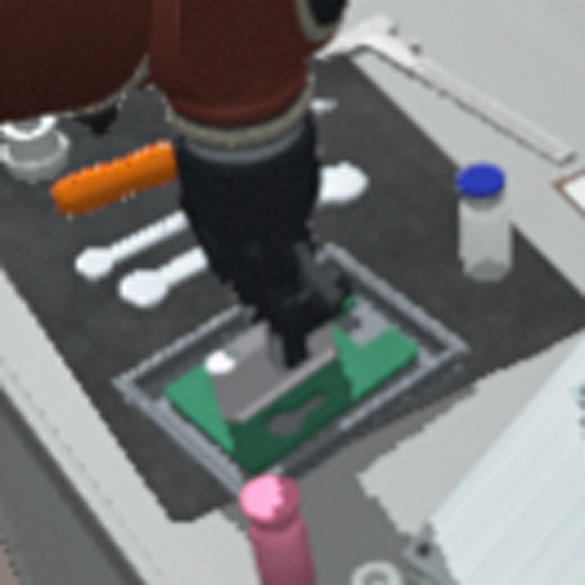

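Emit:
servo_tool --deltas '[[[8, 1.5, 0.2, -2, 0], [8, 1.5, 0.2, -2, 0]]]'

```text
time: 20.55
tool_pos: [0.4814, 0.4554, 0.0488]
tool_rot: [0.001, -0.063, 0.998, 0.0]
contact_force: [-0.2, -1.6, 4.7]
gripper_width: 0.153
```

Emit:
servo_tool --deltas '[[[8, 0.5, 0, -1.5, 0], [8, 0.5, 0, -1.5, 0]]]'

```text
time: 20.8
tool_pos: [0.482, 0.4555, 0.0479]
tool_rot: [0.001, -0.063, 0.998, 0.0]
contact_force: [0.0, -3.1, 7.2]
gripper_width: 0.155
```

Emit:
servo_tool --deltas '[[[8, 0, 0, -1.5, 0], [8, 0, 0, -1.5, 0]]]'

```text
time: 21.05
tool_pos: [0.4821, 0.4555, 0.0478]
tool_rot: [0.001, -0.063, 0.998, 0.0]
contact_force: [-3.5, -4.4, 14.9]
gripper_width: 0.151
```

The force rise shows the plate is bottomed out flat. Ease the load and open slowly.

Emit:
servo_tool --deltas '[[[8, 0, 0, 2, 0], [18, 0, 0, 2, 0], [24, 0, 0, 2, 0], [40, 0, 0, 2, 0], [40, 0, 0, 2, 0]]]'

```text
time: 21.68
tool_pos: [0.4803, 0.4549, 0.0453]
tool_rot: [-0.0, -0.063, 0.998, -0.0]
contact_force: [-0.8, 0.5, 0.8]
gripper_width: 0.471
```

Emit:
servo_tool --deltas '[[[40, 0, 0, 25, 0], [40, 0, 0, 60, 0], [40, 0, 0, 110, 0], [40, -20, 0, 160, 0], [40, -75, 20, 190, 0]]]'

```text
time: 22.3
tool_pos: [0.4098, 0.4741, 0.238]
tool_rot: [0.002, -0.061, 0.998, 0.002]
contact_force: [-0.5, 2.0, -0.3]
gripper_width: 0.469
```

Emit:
servo_tool --deltas '[[[40, -50, 35, 0, 0], [40, -110, 60, 0, 0], [40, -150, 90, 0, 0], [40, -170, 110, 0, 0], [40, -170, 110, 0, 0]]]'

```text
time: 22.92
tool_pos: [0.2365, 0.5849, 0.234]
tool_rot: [-0.0, -0.065, 0.998, -0.0]
contact_force: [0.4, -0.2, -0.9]
gripper_width: 0.468
```

Run:
```python
from plant import *
import cv2
s=state();print(s['time'],s['tool_pos'],s['joint_vel'],s['gripper_width'],s['contact_force'],s['ft_torque'])
for n,(x0,y0,x1,y1) in {"scene":(200,90,380,250),"top":(190,130,380,290)}.items():
    im=grab_frame(n)[:,:,::-1];cv2.imwrite(f"pics/{n}18f.png",im);im=im[y0:y1,x0:x1];cv2.imwrite(f"pics/{n}18.png",cv2.resize(im,None,fx=3.7,fy=3.7,interpolation=cv2.INTER_CUBIC))
```

```text
22.925 [0.23647279 0.58485658 0.23398325] [-0.04546508 -0.00678031  0.01140327 -0.02068965  0.00471619 -0.0107485 ] 0.4676829734283147 [ 0.37214445 -0.17754443 -0.94915941] [-0.03191383 -0.00194777 -0.01862473]
```

View pics/scene18.png

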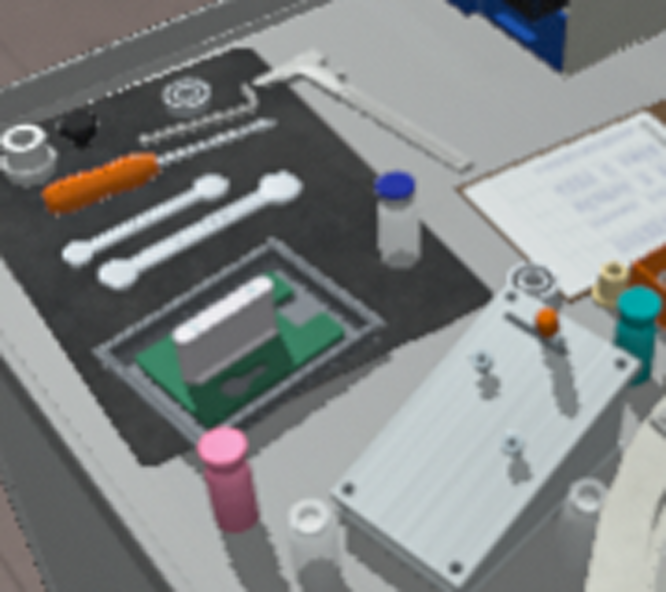

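View pics/top18.png

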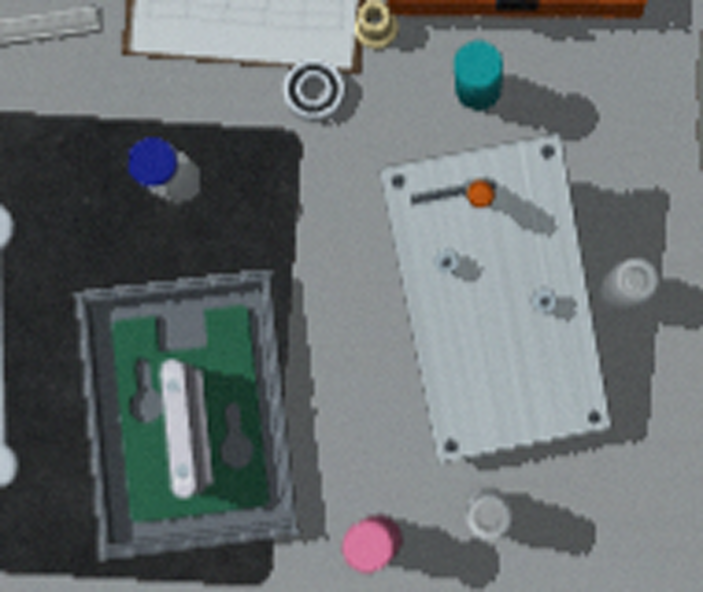

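Both views agree. The plate lies inside the tray with margin all round and rail up (top crop corners 112,315 to 270,505). The capped vial stands at (155,160) and the two open vials are in place. Let the arm settle, then hand in.

Emit:
servo_tool --deltas '[[[40, 0, 0, 0, 0], [40, 0, 0, 0, 0], [40, 0, 0, 0, 0]]]'

```text
time: 23.4
tool_pos: [0.2387, 0.5836, 0.2342]
tool_rot: [0.0, -0.063, 0.998, -0.0]
contact_force: [-0.6, -0.3, -0.1]
gripper_width: 0.464
```

Run:
```python
from h import *
o=lambda p:unc(p,3.7,(190,130)); 
P=[onz("top",o(p),.013) for p in[(112,313),(248,305),(270,506),(133,523)]]
print("plate centre",np.mean(P,0)); print("va",onz("top",o((635,280)),.067),"vb",onz("top",o((488,516)),.067))
from plant import job_done
print(job_done())
```

```text
plate centre [0.48817452 0.45465361 0.013     ]
va [0.56878422 0.17444965 0.067     ] vb [0.42499095 0.26435504 0.067     ]
the job is handed in; nothing more can be done
None
```

The job is done and handed in at about 23.4 s; the hand-in reported no verdict.

I stood the capped vial on the mat beyond the tray and slid the lock to its middle stop. I then pushed the plate up until it met the lock slide, lifted it by the rail, pressed it flat in the tray and let go.

My last checks, all from the camera pictures:
- **Plate:** its measured centre is within about 3 mm of the tray's estimated middle. The rail is up and it looks flat. I did not measure the tilt, but the press-down force rose sharply as the plate bottomed out, which fits with it lying flat.
- **Capped vial:** it stands upright on the mat, outside the tray.
- **Open vials:** both are still standing, within about 2 mm of where I first measured them.
- **Robot:** the arm is clear of everything, with contact forces at noise level.

No check failed. The only mismatch was in finding the tray: its outline fitted with errors of up to 2 pixels (about 4 to 5 mm), because its rim looked slightly bigger than the size I assumed. The middle came out the same from both cameras to within about 2 mm.

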